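Slide a stone plate out over the board's edge

ROBOT

A 7-joint arm with a two-finger parallel gripper is mounted at the origin on a cart in front of the work surface, level with it; the furniture and walls round the work are solid. World frame = base frame: x ahead of the robot, y to its left, z up, the work surface at z = 0. Lengths are in mm, angles in degrees, forces in N, time in s.
With the tool pointing down it reaches from about 375 to 925 mm from the base axis. Payload 3.1 kg.
Tool frame: the origin (TCP) lies on the front face of the gripper's body, between the roots of the fingers; the fingertips stand 73 mm ahead of it and the grasp point (between the pads) lies 54 mm ahead of it (manip.nose_length is the z of the fingertips in the tool frame, in mm); z points along the fingers, y is the line along which they close (so a half turn about z gives the same grasp; the last joint's range is limited). The gripper opens to 85 mm and grips with 20 to 120 N. Pads are 22 mm wide; open, the fingers measure 114 mm over their backs; the gripper's body (76 mm by 85 mm) begins 54 mm behind the grasp point. The pads swing forward as they close: fully open they stand 13 mm farther back than shut.
Start: joints at [-70.634, 21.939, 2.515, 91.553, -1.026, 66.532, -2.859], TCP at [274.369, 589.259, 303.869] pointing down, gripper open.
Joint ranges: [-149.38, 149.38], [-23.57, 123.04], [-84.95, 90], [0, 143.3], [-89.99, 269.99], [3.08, 112.72], [-163.45, 163.45]. Speed limits (degrees/s): [159.86, 159.86, 180, 180, 180, 180, 180].

INTERFACE

Orientations are given as [roll, pitch, yaw] about the fixed x, y, z axes, in that order (R = Rz(yaw) Ry(pitch) Rx(roll)).
In Python, from rig import readout, cams, manip gives the robot as it stands. The module is installed in compiled form; this text tells all that it offers.
- The arm moves only by the tool move_arm, never from a script. Its argument "plan" is a list of rows, each an object of numbers: "jaw": the closure, from 0 (fully open) to 1 (shut); "tx", "ty", "tz": the shift along the world's x, y, z in cm; "wx", "wy", "wz": the turn, a rotation vector about the world's x, y, z in units of 6 degrees (1.0 is 6 degrees). In form: [{"jaw": .., "tx": .., "ty": .., "tz": .., "wx": .., "wy": .., "wz": ..}, ...]. A call has exactly 10 rows; each row shifts and turns the commanded pose from where the row before left it; what a row does not reach is not made up. A row lasts 1/10 s, in which the tool goes at most 50 mm and 8.59 degrees, less where a joint would pass 70% of its speed; a pose out of reach is approached as far as the arm can. A call is refused whole if a number of a shift passes 5 or a number of a turn 1, either way. A call with a gripper value outside its range is refused whole. The fingers move at their own pace and stop on an object; the grip force is fixed at half the most. Time passes only in rows, so rows that do not move let the fingers close, or fill a call up. It gives the time, the measured TCP pose, the force, the opening and the grip force at its end, in the units of the state.
- readout.read_state(): the state, without advancing time (a new reading comes with each control period).
- cams.get_image(name): name is "scene" or "side" or "wrist"; returns a dict with "color" (400x640x3 uint8, red, green, blue), "fx", "fy", "cx", "cy" (pixels), "pose" (4x4, takes a point from camera to world coordinates); the wrist camera has in their place "hand_eye" (4x4, takes a point from camera to tool coordinates, whose origin is the TCP and whose axes are the flange's). Camera axes: x right, y up, looking along -z (the intrinsics and any distortion apply to the point x, -y, -z); pixel columns grow to the right and rows downward; lengths in mm; the calibration is good to about 2 mm. The wrist camera is an equidistant fisheye: a pixel r from the principal point sees the ray r / f radians off the axis. A picture is of the moment at which its call begins: read the wrist's pose just before it. There is no depth.
- manip.finish_job(): hands the job in; it is judged then, once.
The state is a dict: "t": time; "joints": joint angles; "qd": joint speeds; "tau": joint torques, N m; "ee_pos": TCP position; "tcp_rot": TCP orientation; "ft_force": force on the tool from outside, world axes, zero at the start; "torque": the same for the moment, N m; "finger_gap": finger opening in mm; "finger_force": force on a finger pad.
Only numpy, scipy, OpenCV 4.12 (cv2) and the standard library are available. Lean on these libraries where they do the work, as an engineer would, in place of code of your own. Each camera call takes 0.05 s, during which the arm holds its last target. There are 200 camera calls.

TASK

A thin oblong stone plate lies flat on the wooden chopping board, where nobody can get their fingers under it. Push it with the fingertips, without gripping or lifting it, towards the robot until about a third of its length sticks out past the board's near long edge, pointing squarely out over that edge, and leave it lying there flat. Leave the round stone plate and the things around the board where they are.

Things in the scene. Friction and masses are not known exactly. Their poses are not given: they have to be found in the camera images.
- board: Wooden chopping board, 210 mm (x) by 320 mm (y) and 21 mm thick, lying flat on the worktop; it does not move. Origin at the centre of its underside; its top is 21 mm above the origin. Its x axis points across it, away from the robot; the near long edge is the line x = -105 mm in its frame.
- oblong_plate: Oblong grey stone plate, 120 mm (x) by 80 mm (y) and 8 mm thick, 0.14 to 0.28 kg, loose, lying on the left or right half of the board, turned at most 0.4 rad from the board's own axes, its +x end away from the robot. Origin at the centre of its underside, x along its length, z up. A third of its length is 40 mm. It slides with ordinary friction on the board.
- round_plate: Round grey stone plate, 90 mm across and 8 mm thick, loose, lying on the other half of the board. Origin at the centre of its underside. A bystander.
- salt_shaker: Glass salt shaker with a grey cap, 44 mm across and 90 mm tall, standing on the worktop just beyond the left end (+y) of the board, loose; origin at the centre of its underside. A bystander, not part of the work
- tealight: Small tealight in a metal cup, 38 mm across and 15 mm tall, on the worktop just beyond the right end (-y) of the board, loose; origin at the centre of its underside. A bystander, not part of the work
- mug: White dotted mug, about 92 mm across and 93 mm tall, with a handle, on the worktop at the left, loose; origin at the centre of its underside. A bystander, not part of the work
- pepper_mill: Wooden pepper mill, 58 mm across and 170 mm tall, on the worktop at the right, loose; origin at the centre of its underside. A bystander, not part of the work
- teaspoon: Metal teaspoon, 138 mm long and 12 mm high, lying on the worktop at the right, loose; origin at the centre of its underside. A bystander, not part of the work
Things that resemble listed ones, but are neither listed nor needed, are in the scene too. Leave any green look-alike of the oblong_plate alone.

How it is judged (in metres and radians):
At the end, for the whole second after the job is handed in: The oblong plate lies flat and still on the board, 29 to 51 mm of its length past the near long edge, within 0.17 rad of square to it, its centre within 120 mm of the board's middle along that edge; the round plate is within 15 mm, every bystander within 30 mm of its start (x of oblong_plate in the frame of board between -0.096 and -0.074 m and y of oblong_plate in the frame of board between -0.12 and 0.12 m and angle between the x axis of oblong_plate and the x axis of board, either way round below 0.17 rad and angle between oblong_plate's own z axis and vertical below 0.05 rad and height (world z) of oblong_plate between 0.018 and 0.024 m and linear speed of oblong_plate below 0.01 m/s and distance of round_plate from where it was at the start of the episode below 0.015 m and height (world z) of round_plate below 0.024 m and distance of each of salt_shaker, tealight, mug, pepper_mill, teaspoon from where it was at the start of the episode below 0.03 m); the robot touches nothing.
It fails at once if the oblong plate is lifted (raised more than 8 mm, or tipped by more than 0.25 rad) (height (world z) of oblong_plate above 0.029 m or angle between oblong_plate's own z axis and vertical above 0.25 rad).
It fails at once if the oblong plate falls off the board (height (world z) of oblong_plate below 0.01 m).
It fails at once if the round plate is shifted by more than 15 mm or lifted (distance of round_plate from where it was at the start of the episode above 0.015 m or height (world z) of round_plate above 0.029 m).
It fails at once if a bystander is shifted by more than 30 mm (distance of any of salt_shaker, tealight, mug, pepper_mill, teaspoon from where it was at the start of the episode above 0.03 m).
It also fails if it takes over 48 s, if anything falls off the work surface, if the arm or the gripper's body presses on something with over 40 N, if the wrist force passes 120 N, or if a joint passes its speed limit or range.

## Working session

There is one attempt and no reset: what is moved stays moved. The work goes in short steps, Python scripts to look and compute and a tool call to move; the robot and the scene stay as the last step left them, time stands still between calls to the robot, and variables do not carry over. Pictures are saved under pics/ and viewed, at most 10 in all, crops included, and the job is handed in when it is done.

Besides the shell and the picture viewer there is one more tool, called after "Request:" as a command line: name --argument value ..., lists and objects as JSON in quotes. move_arm: Moves the arm, as the interface text tells. Its arguments: {"type":"object","properties":{"plan":{"type":"array","items":{"type":"object","properties":{"jaw":{"type":"number"},"tx":{"type":"number"},"ty":{"type":"number"},"tz":{"type":"number"},"wx":{"type":"number"},"wy":{"type":"number"},"wz":{"type":"number"}}}}},"required":["plan"]}

```bash
mkdir -p pics; cat > h.py <<'E'
import numpy as np, cv2
from rig import readout, cams, manip
def ray(im,u,v):
    d=np.array([(u-im['cx'])/im['fx'],-(v-im['cy'])/im['fy'],-1.0]); P=np.array(im['pose'])
    return P[:3,3],P[:3,:3]@d
def onz(im,u,v,z):
    o,d=ray(im,u,v); return o+d*(z-o[2])/d[2]
def tri(a,pa,b,pb):
    o1,d1=ray(a,*pa);o2,d2=ray(b,*pb)
    s=np.linalg.lstsq(np.c_[d1,-d2],o2-o1,rcond=None)[0]
    x,y=o1+s[0]*d1,o2+s[1]*d2
    return (x+y)/2,np.linalg.norm(x-y)
def save(im,n): cv2.imwrite('pics/'+n,im['color'][:,:,::-1])
E
python3 - <<'E'
from h import *
import pickle
s=readout.read_state();print(s['t'],s['ee_pos'],s['tcp_rot'],s['finger_gap'])
for n in('scene','side'):
    im=cams.get_image(n);save(im,n+'0.png');pickle.dump(im,open(n+'0.pkl','wb'));print(n,im['fx'],im['fy'],im['cx'],im['cy'],[k for k in im],np.round(im['pose'],3).tolist())
E
```

```text
0.0 [274.06126593 588.5523024  302.44545847] [-1.79845786e+02  1.01097306e-02  1.55034675e+02] 85.28426705864831
scene 500.621820311157 500.621820311157 317.7327395424064 192.30128480855188 ['color', 'fx', 'fy', 'cx', 'cy', 'pose'] [[0.418, 0.535, -0.734, -746.396], [-0.908, 0.225, -0.353, -680.407], [-0.023, 0.815, 0.58, 1087.224], [0.0, 0.0, 0.0, 1.0]]
side 363.80250283811665 363.80250283811665 311.7635497069664 200.6772452269215 ['color', 'fx', 'fy', 'cx', 'cy', 'pose'] [[0.207, 0.448, -0.869, -689.931], [-0.978, 0.103, -0.18, -338.118], [0.008, 0.888, 0.46, 722.487], [0.0, 0.0, 0.0, 1.0]]
```

View pics/scene0.png

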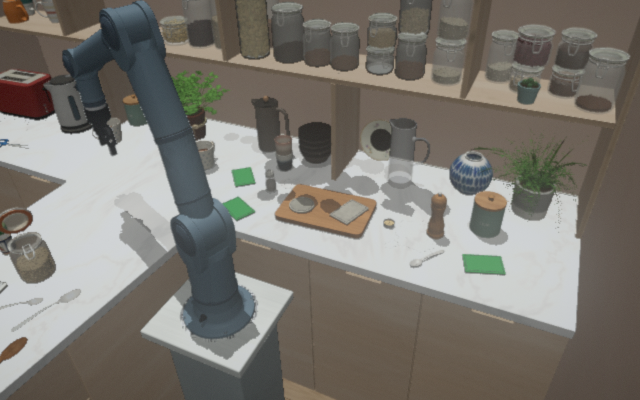

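View pics/side0.png

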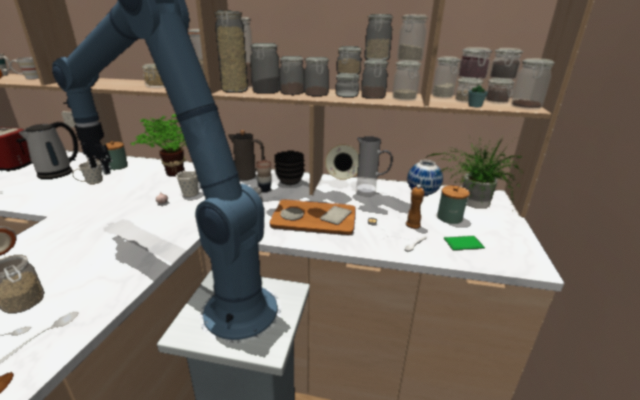

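The scene view shows the board around (326,210), with the oblong plate on its right half at (349,211) and the round plate at (303,204). The side view shows the same plates at (336,216) and (292,213). I'll enlarge both.

```bash
python3 - <<'E'
import cv2,numpy as np
a=cv2.imread('pics/scene0.png')[180:240,270:400];b=cv2.imread('pics/side0.png')[190:250,260:390]
f=lambda x:cv2.resize(x,(780,360),interpolation=cv2.INTER_CUBIC)[:, :]
cv2.imwrite('pics/c0.png',cv2.resize(np.vstack([f(a),f(b)]),(650,600)))
cv2.imwrite('pics/c0.png',np.vstack([cv2.resize(a,None,fx=5,fy=5,interpolation=2),cv2.resize(b,None,fx=5,fy=5,interpolation=2)]))
E
```

```text
(no output)
```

View pics/c0.png

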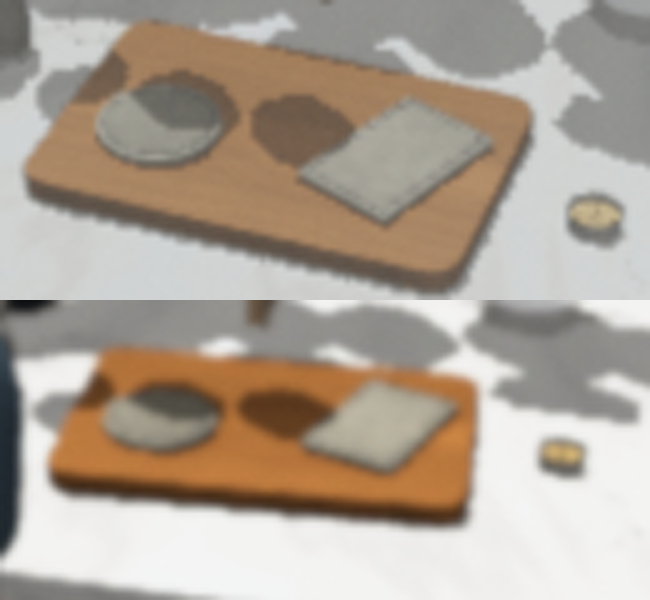

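The crops show the oblong plate's four top corners clearly in both views. The board's corners are rounded, so I'll extrapolate its edges. Next I triangulate.

```bash
python3 - <<'E'
from h import *
import pickle
A=pickle.load(open('scene0.pkl','rb'));B=pickle.load(open('side0.pkl','rb'))
sa=lambda x,y:(270+(x-2)/5,180+(y-2)/5); sb=lambda x,y:(260+(x-2)/5,190+(y-302)/5)
pl=[((408,96),(377,380)),((493,147),(460,407)),((386,224),(390,470)),((299,175),(303,440))]
bd=[((135,18),(100,347)),((535,100),(480,378)),((452,277),(470,512)),((20,176),(48,478))]
rd=[((159,122),(161,416))]; tl=[((596,213),(562,454))]
for nm,L in(('plate',pl),('board',bd),('round',rd),('tea',tl)):
    print(nm)
    for p,q in L:
        X,e=tri(A,sa(*p),B,sb(*q)); z=29 if nm in('plate','round') else 21 if nm=='board' else 15
        print(np.round(X,0),round(e,1),'scene@z',np.round(onz(A,*sa(*p),z)[:2]),'side@z',np.round(onz(B,*sb(*q),z)[:2]))
# board top-near edge in scene, wrist
s=readout.read_state();print(s['ee_pos'],s['tcp_rot'])
E
```

```text
plate
[ 601. -165.   30.] 4.1 scene@z [ 604. -163.] side@z [ 599. -167.]
[ 578. -237.   24.] 0.4 scene@z [ 572. -239.] side@z [ 569. -237.]
[ 478. -196.   18.] 2.6 scene@z [ 464. -202.] side@z [ 462. -197.]
[ 492. -127.   28.] 1.2 scene@z [ 490. -128.] side@z [ 491. -126.]
board
[651.  81.   4.] 2.7 scene@z [627.  68.] side@z [621.  73.]
[ 649. -244.   16.] 4.4 scene@z [ 645. -244.] side@z [ 637. -247.]
[ 445. -258.   13.] 4.7 scene@z [ 439. -259.] side@z [ 430. -261.]
[439.  63.   3.] 6.0 scene@z [423.  54.] side@z [408.  50.]
round
[515.  -8.  23.] 0.4 scene@z [507. -12.] side@z [503. -12.]
tea
[ 561. -319.    3.] 1.8 scene@z [ 547. -323.] side@z [ 538. -320.]
[274.07309398 588.63040812 302.60003486] [-1.79861352e+02  6.90482031e-03  1.55037310e+02]
```

Request:
move_arm --plan '[{"tx": 0.8,"ty": -2,"tz": 0.5,"jaw": 0},{"tx": 1.4,"ty": -4,"tz": 0.5,"jaw": 0},{"tx": 1.5,"ty": -4.5,"jaw": 0},{"tx": 1.5,"ty": -4.5,"jaw": 0},{"tx": 1.5,"ty": -4.5,"jaw": 0},{"tx": 1.5,"ty": -4.5,"jaw": 0},{"tx": 1.5,"ty": -4.5,"jaw": 0},{"tx": 1.5,"ty": -4.5,"jaw": 0},{"tx": 1.5,"ty": -4.5,"jaw": 0},{"tx": 1.5,"ty": -4.5,"jaw": 0}]'

```text
$.plan[0]: bad value
```

Request:
move_arm --plan '[{"jaw": 0,"tx": 0.8,"ty": -2,"tz": 0.5,"wx": 0,"wy": 0,"wz": 0},{"jaw": 0,"tx": 1.4,"ty": -4,"tz": 0.5,"wx": 0,"wy": 0,"wz": 0},{"jaw": 0,"tx": 1.5,"ty": -4.5,"tz": 0,"wx": 0,"wy": 0,"wz": 0},{"jaw": 0,"tx": 1.5,"ty": -4.5,"tz": 0,"wx": 0,"wy": 0,"wz": 0},{"jaw": 0,"tx": 1.5,"ty": -4.5,"tz": 0,"wx": 0,"wy": 0,"wz": 0},{"jaw": 0,"tx": 1.5,"ty": -4.5,"tz": 0,"wx": 0,"wy": 0,"wz": 0},{"jaw": 0,"tx": 1.5,"ty": -4.5,"tz": 0,"wx": 0,"wy": 0,"wz": 0},{"jaw": 0,"tx": 1.5,"ty": -4.5,"tz": 0,"wx": 0,"wy": 0,"wz": 0},{"jaw": 0,"tx": 1.5,"ty": -4.5,"tz": 0,"wx": 0,"wy": 0,"wz": 0},{"jaw": 0,"tx": 1.5,"ty": -4.5,"tz": 0,"wx": 0,"wy": 0,"wz": 0}]'

```text
t: 1.1
ee_pos: [416.3, 167.2, 313.6]
tcp_rot: [-180.0, -0.0, 155.0]
ft_force: [0.9, 0.9, -0.7]
finger_gap: 85.4
finger_force: 0.0
```

Request:
move_arm --plan '[{"jaw": 0.47,"tx": 1.8,"ty": -4.5,"tz": 0,"wx": 0,"wy": 0,"wz": 0},{"jaw": 0.47,"tx": 1.8,"ty": -4.5,"tz": 0,"wx": 0,"wy": 0,"wz": 0},{"jaw": 0.47,"tx": 1.8,"ty": -4.5,"tz": 0,"wx": 0,"wy": 0,"wz": 0},{"jaw": 0.47,"tx": 1.8,"ty": -4.5,"tz": 0,"wx": 0,"wy": 0,"wz": 0.5},{"jaw": 0.47,"tx": 1.8,"ty": -4.5,"tz": 0,"wx": 0,"wy": 0,"wz": 0.5},{"jaw": 0.47,"tx": 1.8,"ty": -4.5,"tz": 0,"wx": 0,"wy": 0,"wz": 0},{"jaw": 0.47,"tx": 1,"ty": -2,"tz": 0,"wx": 0,"wy": 0,"wz": 0},{"jaw": 0.47,"tx": 0,"ty": 0,"tz": 0,"wx": 0,"wy": 0,"wz": 0},{"jaw": 0.47,"tx": 0,"ty": 0,"tz": 0,"wx": 0,"wy": 0,"wz": 0},{"jaw": 0.47,"tx": 0,"ty": 0,"tz": 0,"wx": 0,"wy": 0,"wz": 0}]'

```text
t: 2.1
ee_pos: [534.0, -118.8, 313.3]
tcp_rot: [180.0, -0.1, 161.2]
ft_force: [1.3, 0.7, -0.3]
finger_gap: 45.8
finger_force: 0.0
```

```bash
python3 - <<'E'
from h import *
import pickle
s=readout.read_state();im=cams.get_image('wrist');save(im,'w1.png');pickle.dump((s,im),open('w1.pkl','wb'))
print(s['t'],s['ee_pos'],s['tcp_rot'],s['finger_gap'],im['fx'],im['fy'],im['cx'],im['cy'],np.round(im['hand_eye'],3).tolist(),manip.nose_length)
A=pickle.load(open('scene0.pkl','rb'));print('pepper',onz(A,436,236,0))
E
```

```text
2.1 [ 533.95522503 -118.83243169  313.26703004] [ 1.79958879e+02 -1.01945308e-01  1.61179681e+02] 45.76808760366298 309.70691628693146 309.70691628693146 320.8563175096015 202.58947541482087 [[0.0, 0.95, 0.313, 79.718], [1.0, -0.0, -0.001, -0.658], [-0.001, 0.313, -0.95, -70.184], [0.0, 0.0, 0.0, 1.0]] 72.6
pepper [ 556.64273935 -483.31021201    0.        ]
```

View pics/w1.png

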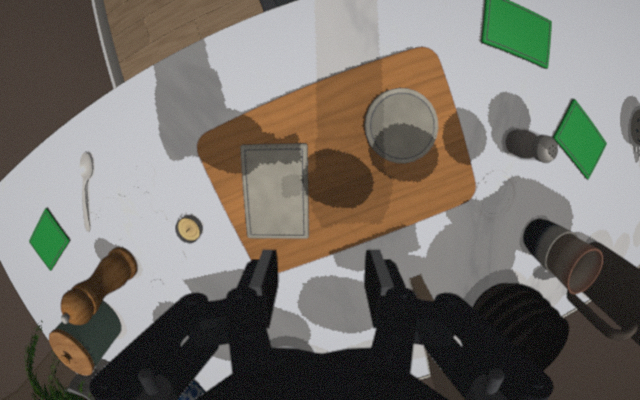

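The wrist view shows the oblong plate's top corners at (241,145), (307,144), (308,237) and (248,238). The board spans roughly (198,140), (432,46), (476,192) and (255,272).

```bash
cat >> h.py <<'E'
from scipy.spatial.transform import Rotation as Rn
def wz(s,im,u,v,z):
    x,y=(u-im['cx'])/im['fx'],(v-im['cy'])/im['fy'];r=np.hypot(x,y);k=np.sin(r)/r if r>1e-9 else 1
    d=np.array([x*k,-y*k,-np.cos(r)]);H=np.array(im['hand_eye']);R=Rn.from_euler('xyz',s['tcp_rot'],degrees=True).as_matrix()
    d=R@H[:3,:3]@d;o=R@H[:3,3]+s['ee_pos'];return o+d*(z-o[2])/d[2]
E
python3 - <<'E'
from h import *
import pickle
s,im=pickle.load(open('w1.pkl','rb'))
P=np.array([wz(s,im,*p,29)[:2] for p in[(241,145),(307,144),(308,237),(248,238)]]);print(np.round(P),P.mean(0))
for a,b in((0,3),(1,2)):
    d=P[b]-P[a];print(np.degrees(np.arctan2(d[1],d[0])),np.hypot(*d))
B=np.array([wz(s,im,*p,21)[:2] for p in[(215,125),(410,50),(450,80),(470,170),(450,204),(280,263),(246,258),(208,170)]]);print(np.round(B))
print(np.round(wz(s,im,401,126,29)))
E
```

```text
[[ 471. -196.]
 [ 496. -123.]
 [ 606. -161.]
 [ 583. -234.]] [ 539.181431   -178.61123689]
-18.66422899532653 118.79082174374795
-18.91803529828513 116.24286219877587
[[ 437. -221.]
 [ 426.   28.]
 [ 473.   67.]
 [ 591.   66.]
 [ 627.   28.]
 [ 634. -211.]
 [ 613. -253.]
 [ 485. -251.]]
[510. -12.  29.]
```

Request:
move_arm --plan '[{"jaw": 0.47,"tx": 2.2,"ty": -2.2,"tz": -2,"wx": 0,"wy": 0,"wz": 0},{"jaw": 0.47,"tx": 2.2,"ty": -2.2,"tz": -2,"wx": 0,"wy": 0,"wz": 0},{"jaw": 0.47,"tx": 2.0,"ty": -2.2,"tz": -3,"wx": 0,"wy": 0,"wz": 0},{"jaw": 0.47,"tx": 2.0,"ty": -2.3,"tz": -3,"wx": 0,"wy": 0,"wz": 0},{"jaw": 0.47,"tx": 0,"ty": 0,"tz": -3,"wx": 0,"wy": 0,"wz": 0},{"jaw": 0.47,"tx": 0,"ty": 0,"tz": -3,"wx": 0,"wy": 0,"wz": 0},{"jaw": 0.47,"tx": 0,"ty": 0,"tz": -2,"wx": 0,"wy": 0,"wz": 0},{"jaw": 0.47,"tx": 0,"ty": 0,"tz": -2,"wx": 0,"wy": 0,"wz": 0},{"jaw": 0.47,"tx": 0,"ty": 0,"tz": 0,"wx": 0,"wy": 0,"wz": 0},{"jaw": 0.47,"tx": 0,"ty": 0,"tz": 0,"wx": 0,"wy": 0,"wz": 0}]'

```text
t: 3.15
ee_pos: [618.5, -208.1, 113.8]
tcp_rot: [180.0, -0.1, 161.1]
ft_force: [1.0, -0.8, -0.2]
finger_gap: 45.6
finger_force: 0.0
```

```bash
python3 - <<'E'
from h import *
import pickle
s=readout.read_state();im=cams.get_image('wrist');save(im,'w2.png');pickle.dump((s,im),open('w2.pkl','wb'));print(s['t'],s['ee_pos'],s['tcp_rot'],s['ft_force'])
E
```

```text
3.15 [ 618.4672237  -208.13340199  113.7967256 ] [ 1.79956477e+02 -5.81266975e-02  1.61147598e+02] [ 0.99059689 -0.75553286 -0.16983129]
```

View pics/w2.png

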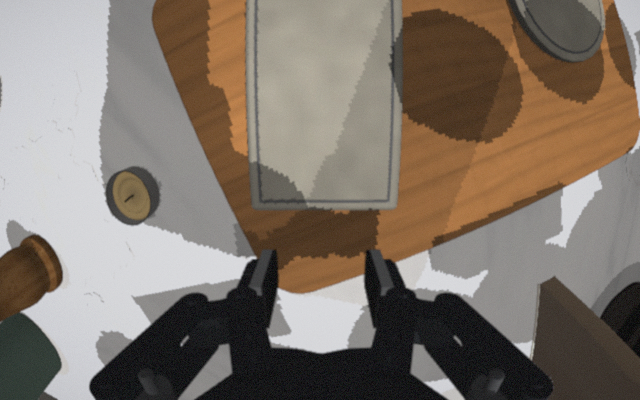

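The fingers (tips near (268,252) and (372,252)) straddle the centre of the plate's far edge, which runs from (252,208) to (398,208), and are clear of it. Now a slow descent.

Request:
move_arm --plan '[{"jaw": 0.47,"tx": 0,"ty": 0,"tz": -0.4,"wx": 0,"wy": 0,"wz": 0},{"jaw": 0.47,"tx": 0,"ty": 0,"tz": -0.4,"wx": 0,"wy": 0,"wz": 0},{"jaw": 0.47,"tx": 0,"ty": 0,"tz": -0.3,"wx": 0,"wy": 0,"wz": 0},{"jaw": 0.47,"tx": 0,"ty": 0,"tz": -0.3,"wx": 0,"wy": 0,"wz": 0},{"jaw": 0.47,"tx": 0,"ty": 0,"tz": -0.2,"wx": 0,"wy": 0,"wz": 0},{"jaw": 0.47,"tx": 0,"ty": 0,"tz": -0.1,"wx": 0,"wy": 0,"wz": 0},{"jaw": 0.47,"tx": 0,"ty": 0,"tz": 0,"wx": 0,"wy": 0,"wz": 0},{"jaw": 0.47,"tx": 0,"ty": 0,"tz": 0,"wx": 0,"wy": 0,"wz": 0},{"jaw": 0.47,"tx": 0,"ty": 0,"tz": 0,"wx": 0,"wy": 0,"wz": 0},{"jaw": 0.47,"tx": 0,"ty": 0,"tz": 0,"wx": 0,"wy": 0,"wz": 0}]'

```text
t: 4.2
ee_pos: [618.5, -209.8, 97.0]
tcp_rot: [180.0, 0.0, 161.0]
ft_force: [0.5, 0.1, 1.1]
finger_gap: 45.1
finger_force: 0.0
```

Request:
move_arm --plan '[{"jaw": 0.47,"tx": 0,"ty": 0,"tz": -0.1,"wx": 0,"wy": 0,"wz": 0},{"jaw": 0.47,"tx": 0,"ty": 0,"tz": -0.1,"wx": 0,"wy": 0,"wz": 0},{"jaw": 0.47,"tx": 0,"ty": 0,"tz": -0.1,"wx": 0,"wy": 0,"wz": 0},{"jaw": 0.47,"tx": 0,"ty": 0,"tz": -0.1,"wx": 0,"wy": 0,"wz": 0},{"jaw": 0.47,"tx": 0,"ty": 0,"tz": 0,"wx": 0,"wy": 0,"wz": 0},{"jaw": 0.47,"tx": 0,"ty": 0,"tz": 0,"wx": 0,"wy": 0,"wz": 0},{"jaw": 0.47,"tx": 0,"ty": 0,"tz": 0,"wx": 0,"wy": 0,"wz": 0},{"jaw": 0.47,"tx": 0,"ty": 0,"tz": 0,"wx": 0,"wy": 0,"wz": 0},{"jaw": 0.47,"tx": 0,"ty": 0,"tz": 0,"wx": 0,"wy": 0,"wz": 0},{"jaw": 0.47,"tx": 0,"ty": 0,"tz": 0,"wx": 0,"wy": 0,"wz": 0}]'

```text
t: 5.2
ee_pos: [618.4, -209.8, 92.9]
tcp_rot: [-180.0, 0.0, 161.0]
ft_force: [-0.4, -0.2, 0.1]
finger_gap: 45.7
finger_force: 0.0
```

Request:
move_arm --plan '[{"jaw": 0.47,"tx": 0,"ty": 0,"tz": -0.1,"wx": 0,"wy": 0,"wz": 0},{"jaw": 0.47,"tx": 0,"ty": 0,"tz": 0,"wx": 0,"wy": 0,"wz": 0},{"jaw": 0.47,"tx": 0,"ty": 0,"tz": -0.1,"wx": 0,"wy": 0,"wz": 0},{"jaw": 0.47,"tx": 0,"ty": 0,"tz": 0,"wx": 0,"wy": 0,"wz": 0},{"jaw": 0.47,"tx": 0,"ty": 0,"tz": -0.1,"wx": 0,"wy": 0,"wz": 0},{"jaw": 0.47,"tx": 0,"ty": 0,"tz": 0,"wx": 0,"wy": 0,"wz": 0},{"jaw": 0.47,"tx": 0,"ty": 0,"tz": 0,"wx": 0,"wy": 0,"wz": 0},{"jaw": 0.47,"tx": 0,"ty": 0,"tz": 0,"wx": 0,"wy": 0,"wz": 0},{"jaw": 0.47,"tx": 0,"ty": 0,"tz": 0,"wx": 0,"wy": 0,"wz": 0},{"jaw": 0.47,"tx": 0,"ty": 0,"tz": 0,"wx": 0,"wy": 0,"wz": 0}]'

```text
t: 6.2
ee_pos: [618.4, -209.8, 91.5]
tcp_rot: [179.9, -0.0, 161.0]
ft_force: [-3.0, 2.2, 9.8]
finger_gap: 44.9
finger_force: 4.8
```

Request:
move_arm --plan '[{"jaw": 0.47,"tx": 0,"ty": 0,"tz": 0.4,"wx": 0,"wy": 0,"wz": 0},{"jaw": 0.47,"tx": 0,"ty": 0,"tz": 0,"wx": 0,"wy": 0,"wz": 0},{"jaw": 0.47,"tx": -0.4,"ty": 0.15,"tz": 0,"wx": 0,"wy": 0,"wz": 0},{"jaw": 0.47,"tx": -0.4,"ty": 0.15,"tz": 0,"wx": 0,"wy": 0,"wz": 0},{"jaw": 0.47,"tx": -0.3,"ty": 0.1,"tz": 0,"wx": 0,"wy": 0,"wz": 0},{"jaw": 0.47,"tx": -0.2,"ty": 0.05,"tz": 0,"wx": 0,"wy": 0,"wz": 0},{"jaw": 0.47,"tx": -0.2,"ty": 0.05,"tz": 0,"wx": 0,"wy": 0,"wz": 0},{"jaw": 0.47,"tx": 0,"ty": 0,"tz": 0,"wx": 0,"wy": 0,"wz": 0},{"jaw": 0.47,"tx": 0,"ty": 0,"tz": 0,"wx": 0,"wy": 0,"wz": 0},{"jaw": 0.47,"tx": 0,"ty": 0,"tz": 0,"wx": 0,"wy": 0,"wz": 0}]'

```text
t: 7.2
ee_pos: [603.3, -204.7, 93.9]
tcp_rot: [180.0, -0.0, 161.0]
ft_force: [0.1, 0.0, -0.2]
finger_gap: 44.9
finger_force: 0.0
```

Request:
move_arm --plan '[{"jaw": 0.47,"tx": -0.3,"ty": 0.1,"tz": 0,"wx": 0,"wy": 0,"wz": 0},{"jaw": 0.47,"tx": -0.4,"ty": 0.15,"tz": 0,"wx": 0,"wy": 0,"wz": 0.2},{"jaw": 0.47,"tx": -0.4,"ty": 0.15,"tz": 0,"wx": 0,"wy": 0,"wz": 0.2},{"jaw": 0.47,"tx": -0.4,"ty": 0.15,"tz": 0,"wx": 0,"wy": 0,"wz": 0.2},{"jaw": 0.47,"tx": -0.4,"ty": 0.15,"tz": 0,"wx": 0,"wy": 0,"wz": 0.2},{"jaw": 0.47,"tx": -0.4,"ty": 0.15,"tz": 0,"wx": 0,"wy": 0,"wz": 0.2},{"jaw": 0.47,"tx": -0.4,"ty": 0.15,"tz": 0,"wx": 0,"wy": 0,"wz": 0.2},{"jaw": 0.47,"tx": -0.4,"ty": 0.15,"tz": 0,"wx": 0,"wy": 0,"wz": 0.2},{"jaw": 0.47,"tx": -0.4,"ty": 0.15,"tz": 0,"wx": 0,"wy": 0,"wz": 0.2},{"jaw": 0.47,"tx": -0.2,"ty": 0.05,"tz": 0,"wx": 0,"wy": 0,"wz": 0.1}]'

```text
t: 8.2
ee_pos: [566.1, -191.1, 94.0]
tcp_rot: [180.0, 0.0, 171.3]
ft_force: [1.5, 0.6, -0.9]
finger_gap: 45.1
finger_force: 0.7
```

```bash
python3 - <<'E'
from h import *
import pickle
s=readout.read_state();im=cams.get_image('wrist');save(im,'w3.png');pickle.dump((s,im),open('w3.pkl','wb'));print(s['t'],s['ee_pos'],s['tcp_rot'],s['ft_force'])
E
```

```text
8.2 [ 566.052809   -191.05686991   93.95633586] [1.79987095e+02 4.60542311e-03 1.71299706e+02] [ 1.53488241  0.62610632 -0.85868443]
```

View pics/w3.png

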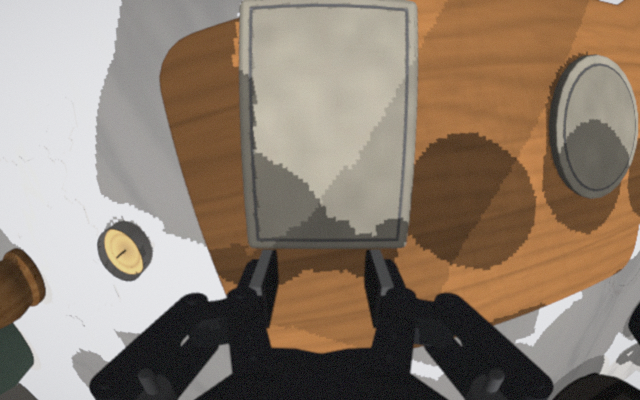

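The plate's far edge is flush against both fingertips at row 246 and turns with the tool. I continue the push.

Request:
move_arm --plan '[{"jaw": 0.47,"tx": -0.3,"ty": 0.1,"tz": 0,"wx": 0,"wy": 0,"wz": 0.1},{"jaw": 0.47,"tx": -0.4,"ty": 0.15,"tz": 0,"wx": 0,"wy": 0,"wz": 0.2},{"jaw": 0.47,"tx": -0.4,"ty": 0.15,"tz": 0,"wx": 0,"wy": 0,"wz": 0.2},{"jaw": 0.47,"tx": -0.4,"ty": 0.15,"tz": 0,"wx": 0,"wy": 0,"wz": 0.2},{"jaw": 0.47,"tx": -0.4,"ty": 0.15,"tz": 0,"wx": 0,"wy": 0,"wz": 0.2},{"jaw": 0.47,"tx": -0.4,"ty": 0.15,"tz": 0,"wx": 0,"wy": 0,"wz": 0.25},{"jaw": 0.47,"tx": -0.4,"ty": 0.15,"tz": 0,"wx": 0,"wy": 0,"wz": 0.25},{"jaw": 0.47,"tx": -0.4,"ty": 0.1,"tz": 0,"wx": 0,"wy": 0,"wz": 0.25},{"jaw": 0.47,"tx": -0.2,"ty": 0,"tz": 0,"wx": 0,"wy": 0,"wz": 0.15},{"jaw": 0.47,"tx": -0.1,"ty": 0,"tz": 0,"wx": 0,"wy": 0,"wz": 0.05}]'

```text
t: 9.25
ee_pos: [532.2, -179.9, 93.9]
tcp_rot: [180.0, -0.0, -177.6]
ft_force: [1.2, 0.4, -0.2]
finger_gap: 45.2
finger_force: 0.8
```

```bash
python3 - <<'E'
from h import *
import pickle
s=readout.read_state();im=cams.get_image('wrist');pickle.dump((s,im),open('w4.pkl','wb'));print(s['t'],s['ee_pos'],s['tcp_rot'],s['ft_force'])
A=cams.get_image('scene');B=cams.get_image('side');pickle.dump((A,B),open('ab4.pkl','wb'))
w=cv2.resize(im['color'],(400,250))
c=np.hstack([cv2.resize(A['color'][180:240,270:350],(400,300),interpolation=2),cv2.resize(A['color'][180:240,330:410],(400,300),interpolation=2)])
d=cv2.resize(B['color'][190:250,260:340],(400,300),interpolation=2)
cv2.imwrite('pics/w4.png',np.vstack([c,np.hstack([d,np.vstack([w,np.zeros((50,400,3),np.uint8)])])])[:,:,::-1])
E
```

```text
9.25 [ 532.16081581 -179.92224769   93.88449255] [ 1.79967130e+02 -3.64085052e-03 -1.77624446e+02] [ 1.19248479  0.40013926 -0.19487465]
```

View pics/w4.png

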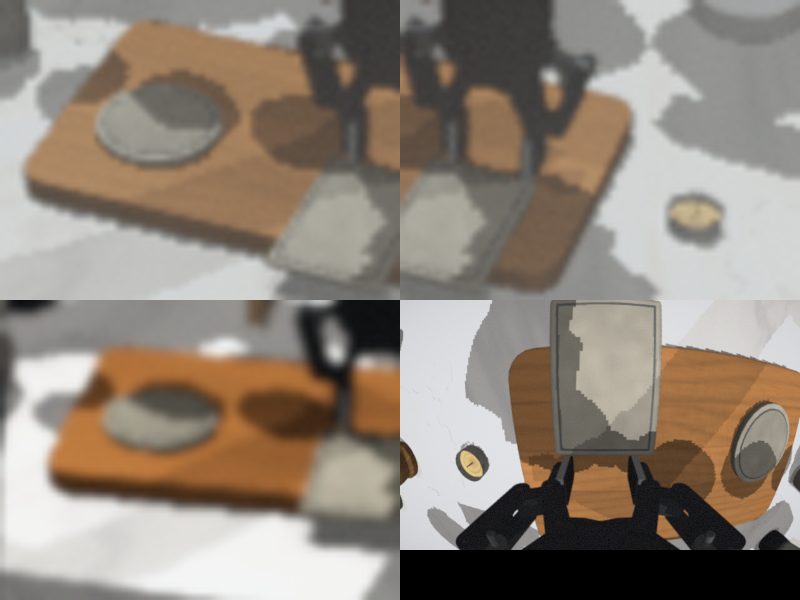

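```bash
python3 - <<'E'
from h import *
import pickle
s,im=pickle.load(open('w4.pkl','rb'))
for p,z in[((232,75),21),((448,74),21),((512,83),21),((243,3),29),((418,2),29),((250,243),29),((408,245),29)]: print(p,np.round(wz(s,im,*p,z)))
g=cv2.resize(im['color'][0:130,180:560],(760,260),interpolation=2);cv2.imwrite('pics/w4c.png',g[:,:,::-1])
E
```

```text
(232, 75) [ 439. -226.   21.]
(448, 74) [ 432. -124.   21.]
(512, 83) [430. -86.  21.]
(243, 3) [ 406. -220.   29.]
(418, 2) [ 401. -143.   29.]
(250, 243) [ 519. -216.   29.]
(408, 245) [ 517. -138.   29.]
```

View pics/w4c.png

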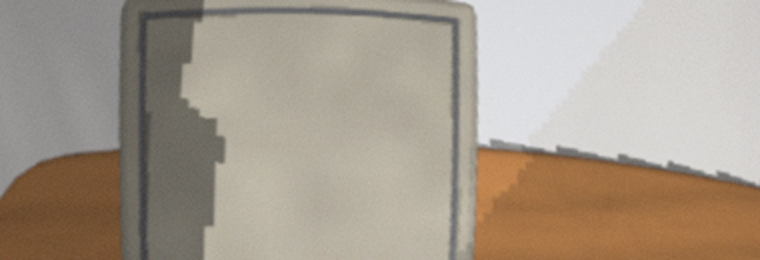

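The near edge of the board lies at x≈435 along the plate, and the plate overhangs about 34 mm, within 1–2° of square. I'll push 6 mm more, then back off.

Request:
move_arm --plan '[{"jaw": 0.47,"tx": -0.2,"ty": 0,"tz": 0,"wx": 0,"wy": 0,"wz": 0.05},{"jaw": 0.47,"tx": -0.2,"ty": 0,"tz": 0,"wx": 0,"wy": 0,"wz": 0.05},{"jaw": 0.47,"tx": -0.1,"ty": 0,"tz": 0,"wx": 0,"wy": 0,"wz": 0},{"jaw": 0.47,"tx": -0.1,"ty": 0,"tz": 0,"wx": 0,"wy": 0,"wz": 0},{"jaw": 0.47,"tx": 0,"ty": 0,"tz": 0,"wx": 0,"wy": 0,"wz": 0},{"jaw": 0.47,"tx": 0,"ty": 0,"tz": 0,"wx": 0,"wy": 0,"wz": 0},{"jaw": 0.47,"tx": 0.3,"ty": 0,"tz": 0,"wx": 0,"wy": 0,"wz": 0},{"jaw": 0.47,"tx": 0.6,"ty": 0,"tz": 0,"wx": 0,"wy": 0,"wz": 0},{"jaw": 0.47,"tx": 1.2,"ty": 0,"tz": 0,"wx": 0,"wy": 0,"wz": 0},{"jaw": 0.47,"tx": 0.5,"ty": 0,"tz": 0,"wx": 0,"wy": 0,"wz": 0}]'

```text
t: 10.4
ee_pos: [554.4, -179.9, 94.1]
tcp_rot: [-180.0, 0.1, -177.0]
ft_force: [0.7, -0.2, -0.1]
finger_gap: 45.3
finger_force: 0.0
```

Request:
move_arm --plan '[{"jaw": 0.47,"tx": 0,"ty": 0,"tz": 1,"wx": 0,"wy": 0,"wz": 0},{"jaw": 0.47,"tx": 0,"ty": 0,"tz": 3,"wx": 0,"wy": 0,"wz": 0},{"jaw": 0.47,"tx": 0,"ty": 0,"tz": 4,"wx": 0,"wy": 0,"wz": 0},{"jaw": 0.47,"tx": 0,"ty": 0,"tz": 4,"wx": 0,"wy": 0,"wz": 0},{"jaw": 0.47,"tx": 0,"ty": 0,"tz": 4,"wx": 0,"wy": 0,"wz": 0},{"jaw": 0.47,"tx": 0,"ty": 0,"tz": 3,"wx": 0,"wy": 0,"wz": 0},{"jaw": 0.47,"tx": 0,"ty": 0,"tz": 1,"wx": 0,"wy": 0,"wz": 0},{"jaw": 0.47,"tx": 0,"ty": 0,"tz": 0,"wx": 0,"wy": 0,"wz": 0},{"jaw": 0.47,"tx": 0,"ty": 0,"tz": 0,"wx": 0,"wy": 0,"wz": 0},{"jaw": 0.47,"tx": 0,"ty": 0,"tz": 0,"wx": 0,"wy": 0,"wz": 0}]'

```text
t: 11.4
ee_pos: [551.1, -179.7, 291.6]
tcp_rot: [179.9, -0.2, -177.1]
ft_force: [0.0, -0.7, -0.2]
finger_gap: 45.3
finger_force: 0.0
```

```bash
python3 - <<'E'
from h import *
import pickle
s=readout.read_state();im=cams.get_image('wrist');pickle.dump((s,im),open('w5.pkl','wb'));print(s['t'],s['ee_pos'],s['tcp_rot'])
cv2.imwrite('pics/w5.png',cv2.resize(im['color'][0:250,120:520],(800,500),interpolation=2)[:,:,::-1])
E
```

```text
11.4 [ 551.1184412  -179.69425463  291.59238703] [ 179.9497366    -0.24809478 -177.05813621]
```

View pics/w5.png

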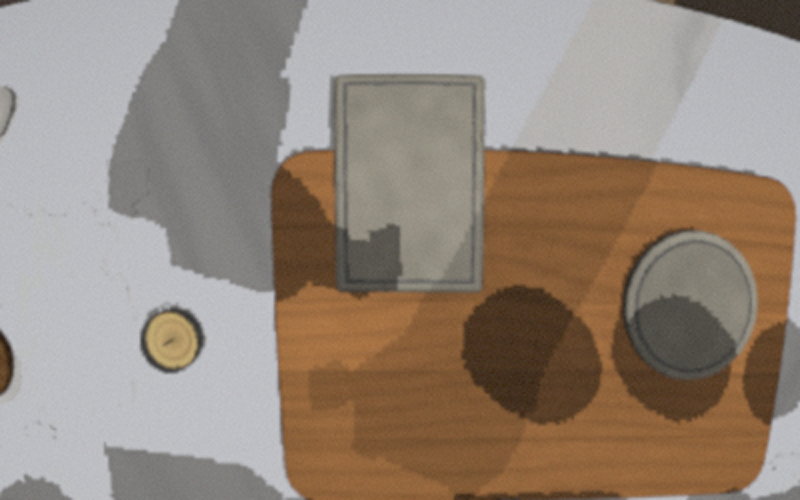

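The plate spans rows 75–290 in the crop, and the board's near edge is at about row 150 beside it. I compute the overhang from these.

```bash
python3 - <<'E'
from h import *
import pickle
s,im=pickle.load(open('w5.pkl','rb'))
q=lambda x,y,z: wz(s,im,120+x/2,y/2,z)[:2]
P=np.array([q(334,77,29),q(484,76,29),q(481,291,29),q(337,290,29)]);E=np.array([q(310,150,21),q(495,149,21),q(600,154,21),q(740,174,21)])
F=np.array([q(330,499,21),q(700,493,21)]);print(np.round(P,1),np.round(E,1),np.round(F,1))
k=np.polyfit(E[:,1],E[:,0],1);print('board yaw',-np.degrees(np.arctan(k[0])))
u=(P[0]+P[1]-P[2]-P[3])/2;L=np.hypot(*u);print('len',L,'yaw',np.degrees(np.arctan2(-u[1],-u[0])))
n=np.array([1,-k[0]])/np.hypot(1,k[0]);ov=[(np.polyval(k,p[1])-p[0])*n[0] for p in P[:2]];print('overhang',ov,np.mean(ov)*120/L)
print('far edge width',[(p[0]-np.polyval(k,p[1]))*n[0] for p in F], 'round',q(690,303,29))
E
```

```text
[[ 399.7 -223.6]
 [ 394.7 -144.5]
 [ 512.3 -138.9]
 [ 515.9 -216.9]] [[ 439.6 -235.5]
 [ 433.8 -135.4]
 [ 429.7  -75.8]
 [ 426.9   15.8]] [[ 645.1 -219.4]
 [ 633.5   23.6]]
board yaw 2.955804049183467
len 117.06820792700844 yaw 3.0135185428600084
overhang [np.float64(38.69999530434186), np.float64(39.64628596479066)] 40.154171310787184
far edge width [np.float64(206.5975079866735), np.float64(207.50463907628276)] round [508.40809349 -13.9232331 ]
```

```bash
python3 -c "
from rig import manip
print(manip.finish_job())"
```

```text
the job is handed in; nothing more can be done
None
```

The oblong plate lies flat, about 40 mm past the board's near edge and square to it by the wrist camera; the round plate had not moved, the bystanders were never approached, and the job is handed in (no verdict was returned).

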